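# Click the slim battery pack into the charging dock

### The job

Put the slim battery pack on charge: pick it up and slide it, low contact tongue first, into the open mouth of the charging dock, pushing the spring catch aside, until it is fully home and the catch has sprung back behind it. Let go of it there, and leave the wide battery pack where it lies.

Things in the scene. Friction and masses are not known exactly. Their poses are not given: they have to be found in the camera images.
- slim_pack: Narrower black-and-grey battery pack, 0.25-0.5 kg, loose, 100 mm long (x), 52 wide, 54 tall. Origin: centre of underside; x towards its contact tongue, which starts roughly away from the robot base. Main block x -50 to +25; low tongue x +25 to +50, 40 wide, 20 tall. Grip it across its width, high on the main block: fingertips 14 mm or more above its underside clear the dock's walls and catch.
- wide_pack: A bystander: the wider battery pack of like shape, 125 mm long, 80 wide, 62 tall, origin at the centre of its underside. Too wide for the dock; leave it alone. The two packs may lie in either place.
- dock: Grey charging dock, fixed. Origin: on the table, mid-channel; x runs inwards from the mouth, y left, z up. Base x -120 to +135 mm, channel floor z 8. Walls 12 high, 66 apart; from x -66 out to -116 they flare to 108 apart. End stop face x +100; hood x +79 to +100, 28 to 40 above floor: only the tongue goes under. Pack origin at x -110 is clear of the catch, at +40 to +50 it is home.
- catch (a joint): Steel spring leaf, 60 mm long, 2 to 12 mm above the channel floor, on an upright pivot at dock x -66, y +33 mm. At 0 rad it slants inwards, tip at x -10, 20 mm inside the left wall line. The pack sliding in swings it outwards (positive, 0.2 to 0.35 rad, limit 0.42); passing takes about 2 to 6 N with friction. It snaps back to 0 behind the pack's rear end once pack origin is beyond dock x +41.
There are look-alikes about, which are no part of the job. What is shaped like the slim_pack but orange or purple is not meant.

How it is judged (in metres and radians):
On the way:
1. the slim pack, standing in the dock's mouth, pushes the spring catch aside as it slides in (value of joint catch above 0.12 rad and contact force between slim_pack and catch above 0.3 N and x of slim_pack in the frame of dock between -0.1 and 0.035 m), for 0.05 s.
At the end, for the whole second after the job is handed in: The slim pack rests released on the dock's floor (within 5 mm), home against or near the end stop (origin 36 to 56 mm along the dock's x, within 12 mm sideways, within 10 degrees), and the catch has sprung back behind it (under 0.08 rad) (x of slim_pack in the frame of dock between 0.036 and 0.056 m and y of slim_pack in the frame of dock between -0.012 and 0.012 m and z of slim_pack in the frame of dock below 0.013 m and angle between the x axis of slim_pack and the x axis of dock, either way round below 0.18 rad and angle between slim_pack's own z axis and vertical below 0.1 rad and value of joint catch below 0.08 rad and linear speed of slim_pack below 0.02 m/s); the robot touches nothing.
It fails at once if the wide pack is moved by more than 30 mm (distance of wide_pack from where it was at the start of the episode above 0.03 m).
It also fails if it takes over 40 s, if anything falls off the work surface, if the arm or the gripper's body presses on something with over 40 N, if the wrist force passes 120 N, or if a joint passes its speed limit or range.

### The arm

A 6-joint arm with a two-finger parallel gripper is mounted at the origin on the work surface. World frame = base frame: x ahead of the robot, y to its left, z up, the work surface at z = 0. Lengths are in mm, angles in rad, forces in N, time in s.
With the tool pointing down it reaches from about 350 to 975 mm from the base axis. Payload 7.1 kg.
Tool frame: the origin (TCP) lies at the centre of the arm's flange, where the gripper is bolted on; the fingertips stand 182 mm ahead of it and the grasp point (between the pads) lies 163 mm ahead of it (r.grip_point_offset is the distance from the TCP to the grasp point, in mm); z points along the fingers, y is the direction in which the jaws open and shut (so a half turn about z gives the same grasp; the last joint's range is limited). The gripper opens to 88 mm and grips with 3 to 60 N. Pads are 20 mm wide; open, the fingers measure 115 mm over their backs; the gripper's body (75 mm by 178 mm) begins 61 mm behind the grasp point.
Start: joints at [1.247, 0.423, 1.63, -0, 1.089, -0.019], TCP at [187.533, 596.186, 404.675] pointing down, gripper open.
Joint ranges: [-3, 3], [-0.9, 2.11], [0.09, 2.58], [-1.31, 4.45], [0.11, 2.69], [-2.54, 2.54]. Speed limits (rad/s): [2.39, 2.39, 3.01, 3.14, 3.14, 3.14].

### API

Orientations are given as a rotation vector (axis times angle).
In Python, from plant import r gives the robot as it stands.
- The arm moves only by the tool step_arm, never from a script. Its argument "increments" is a list of rows, each a list of 5 numbers: the closure in counts, from 0 (fully open) to 255 (shut), then the shift along the tool's x, y, z in cm, then the turn about the tool's z in rad. A call has 1 to 20 rows; each row is the pose to reach, as a shift and turn from the pose measured when the call began, along the tool's axes at that moment; what a row does not reach only later rows make up. A row lasts 1/8 s, in which the tool goes at most 62.5 mm and 10.7 degrees, less where a joint would pass 70% of its speed; a pose out of reach is approached as far as the arm can. A call with a gripper value outside its range is refused whole. The fingers move at their own pace and stop on an object; the grip force is fixed at half the most. Time passes only in rows, so rows that repeat a pose let the fingers close. It gives the time, the measured TCP pose, the force and the opening at its end, in the units of the state.
- r.read_state(): the state, without advancing time (a new reading comes with each control period).
- r.snapshot(name): name is "scene" or "top" or "wrist"; returns a dict with "image" (400x640x3 uint8, red, green, blue), "fx", "fy", "cx", "cy" (pixels), "distortion" ([k1, k2, p1, p2, k3] as OpenCV has them; the pictures are not rectified), "R" (3x3) and "t" (3): a world point X has camera coordinates R X + t; the wrist camera has in their place "T_tool_cam" (4x4, takes a point from camera to tool coordinates, whose origin is the TCP and whose axes are the flange's). Camera axes: x right, y down, z forward; pixel columns grow to the right and rows downward; lengths in mm; the calibration is good to about 2 mm. A picture is of the moment at which its call begins: read the wrist's pose just before it. There is no depth.
- r.close_job(): hands the job in, once; it reports no verdict.
The state is a dict: "t": time; "joints": joint angles; "joint_vel": joint speeds; "effort": joint torques, N m; "eef_pos": TCP position; "tool_rot": TCP orientation; "ft_force": force on the tool from outside, world axes, zero at the start; "ft_torque": the same for the moment, N m; "finger_gap": finger opening in mm.
Only numpy, scipy, OpenCV 4.12 (cv2) and the standard library are available. Lean on these libraries where they do the work, as an engineer would, in place of code of your own. Each camera call takes 0.05 s, during which the arm holds its last target.

## Working session

There is one attempt and no reset: what is moved stays moved. The work goes in short steps, Python scripts to look and compute and a tool call to move; the robot and the scene stay as the last step left them, time stands still between calls to the robot, and variables do not carry over. Pictures are saved under pics/ and viewed, and the job is handed in when it is done.

Besides the shell and the picture viewer there is one more tool, called as a command line: name --pt "numbers of a row" for each row, then --argument value for the rest. step_arm: Moves the arm, as the interface text tells. Its arguments: {"type":"object","properties":{"increments":{"type":"array"}},"required":["increments"]}

```bash
mkdir -p pics
cat > h.py <<'E'
from plant import r
import numpy as np, cv2
def snap(n,f):
    s=r.read_state(); d=r.snapshot(n); cv2.imwrite(f'pics/{f}.png',d['image'][:,:,::-1]); return s,d
def cam(s,d):
    if 'R' in d: return np.array(d['R']),np.array(d['t']).ravel()
    T=np.array(d['T_tool_cam']); Rt=cv2.Rodrigues(np.array(s['tool_rot'],float))[0]
    R=Rt@T[:3,:3]; c=Rt@T[:3,3]+np.array(s['eef_pos']); return R.T,-R.T@c
def K(d): return np.array([[d['fx'],0,d['cx']],[0,d['fy'],d['cy']],[0,0,1.]])
def ray(s,d,px,z):
    R,t=cam(s,d); u=cv2.undistortPoints(np.array(px,float).reshape(-1,1,2),K(d),np.array(d['distortion'],float)).reshape(-1,2)
    v=np.c_[u,np.ones(len(u))]@R; c=-R.T@t
    return c+v*((z-c[2])/v[:,2])[:,None]
def proj(s,d,X):
    R,t=cam(s,d); return cv2.projectPoints(np.array(X,float).reshape(-1,1,3),cv2.Rodrigues(R)[0],t,K(d),np.array(d['distortion'],float))[0].reshape(-1,2)
E
python3 - <<'E'
from h import *
for n in ['scene','top','wrist']:
    s,d=snap(n,n+'0')
    R,t=cam(s,d); print(n,-R.T@t,d['fx'])
print(s)
E
```

```text
scene [1257.03381126  414.70838022  992.75558542] 512.4048559017546
top [ 327.5959321    54.77230661 1040.01770258] 488.00734225493073
wrist [125.64711404 616.04989064 384.10865317] 280.02254045512126
{'t': 0.1, 'joints': array([ 1.24698593e+00,  4.23766748e-01,  1.63061456e+00,  1.36293369e-05,
        1.08860015e+00, -1.89475786e-02]), 'joint_vel': array([ 8.64984577e-05, -1.08219792e-03, -3.20700576e-03, -8.39542815e-05,
        2.80901911e-04, -1.73218731e-04]), 'effort': array([ 2.70722130e-04, -5.45612919e+01, -2.74324840e+01,  6.46235724e-02,
        1.88280962e-02, -2.69373388e-06]), 'eef_pos': array([187.46315301, 595.95662769, 403.97741824]), 'tool_rot': array([-4.76997020e-01, -3.10491720e+00,  2.14616437e-03]), 'ft_force': array([ 0.17896296, -0.49013167,  0.17108688]), 'ft_torque': array([-0.04839049, -0.01790042,  0.0026685 ]), 'finger_gap': 87.97317968183991}
```

View pics/top0.png

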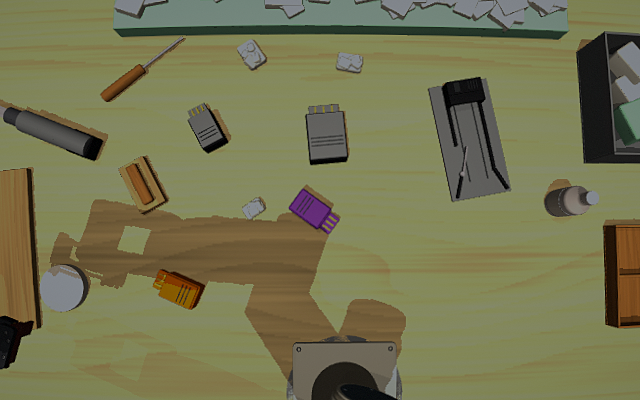

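View pics/scene0.png

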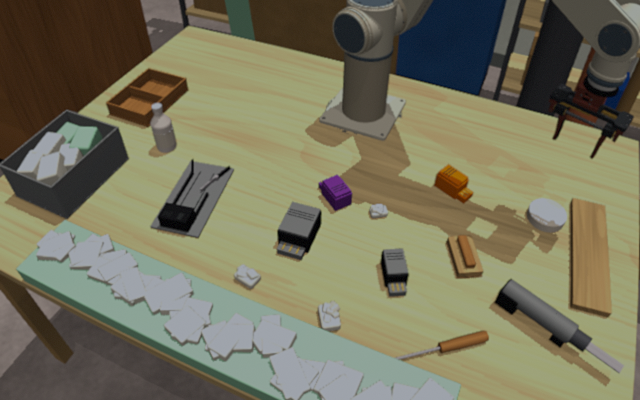

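View pics/wrist0.png

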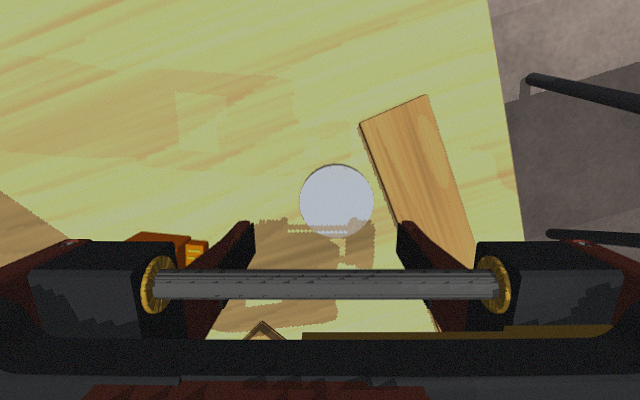

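The top view shows four pack-shaped things: the grey narrow one at (208,128), the grey wide one at (327,135), purple at (315,210) and orange at (178,289). The narrow grey one fits slim_pack: it is black and grey, narrower, and its tongue points away from the base. The dock is at (470,140) with its mouth towards the base. I'll confirm this with enlarged crops.

Run:
```python
import cv2,numpy as np
im=cv2.imread('pics/top0.png')
a=cv2.resize(im[85:165,170:250],None,fx=5,fy=5,interpolation=cv2.INTER_CUBIC)
b=cv2.resize(im[68:212,420:520],None,fx=4,fy=4,interpolation=cv2.INTER_CUBIC)
o=np.zeros((576,800,3),np.uint8); o[:400,:400]=a; o[:576,400:800]=b
cv2.imwrite('pics/crop1.png',np.clip(o*1.6,0,255).astype(np.uint8))
```

```text
(no output)
```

View pics/crop1.png

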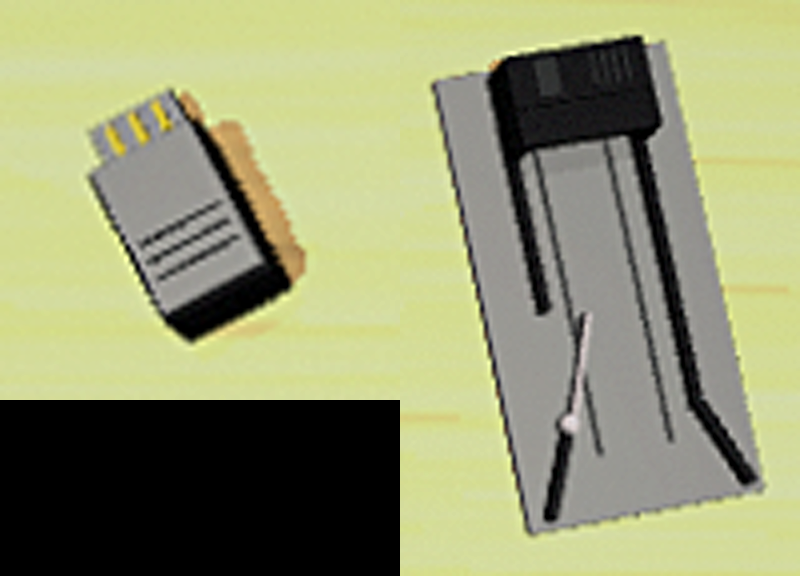

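Run:
```python
from h import *
s,d=snap('top','top1')
p=np.array([[90,175],[190,122],[265,262],[165,315]])/5+[170,85]
q=np.array([[33,78],[265,42],[363,490],[130,533]])/4+[420,68]
P=ray(s,d,p,54);Q=ray(s,d,q,8)
print(P,'\n',Q)
for n,A,lo in(('slim',P,(-50,25)),('dock',Q,(-120,135))):
    f=(A[0]+A[1])/2;b=(A[2]+A[3])/2;x=f-b
    L=np.linalg.norm(x);x/=L
    print(n,'len',L,'wid',np.linalg.norm(A[0]-A[1]),np.linalg.norm(A[2]-A[3]),'yaw',np.arctan2(x[1],x[0]),'origin',(f+b)/2-x*sum(lo)/2)
T=np.array([[88,132],[172,90]])/5+[170,85]; print('tongue tip',ray(s,d,T,20))
```

```text
[[568.8035393  324.57263236  54.        ]
 [590.86263318 283.27984421  54.        ]
 [531.63407576 250.73852324  54.        ]
 [509.78681532 291.72576194  54.        ]] 
 [[ 652.37428771 -186.12756922    8.        ]
 [ 675.06518439 -317.55868208    8.        ]
 [ 425.46756073 -362.49487131    8.        ]
 [ 402.40457931 -232.54280493    8.        ]]
slim len 67.56027336166635 wid 46.81557407706916 46.44627568993935 yaw 0.5051341699149816 origin [561.21063532 293.62825116  54.        ]
dock len 253.9254822264576 wid 133.3754633344445 131.98272867501151 yaw 0.1808628455503526 origin [ 531.45023665 -276.03006997    8.        ]
tongue tip [[596.00174542 335.31635203  20.        ]
 [614.11496594 299.33815555  20.        ]]
```

```bash
cat >> h.py <<'E'
def inc(target,yhead):
    s=r.read_state(); R=cv2.Rodrigues(np.array(s['tool_rot'],float))[0]
    h=np.arctan2(R[1,1],R[0,1]); dl=R.T@(np.array(target)-s['eef_pos'])/10
    print('pos',s['eef_pos'].round(1),'tilt',R[:,2].round(4),'yhead',round(h,3),'inc cm',dl.round(3),'turn',round(-(yhead-h),3),'t',s['t'],'j6',s['joints'][5],'F',s['ft_force'].round(1),'gap',s['finger_gap'])
E
python3 -c "
from h import *
inc([550.3,287.6,330],.505+np.pi/2)"
```

```text
pos [187.5 596.  404.2] tilt [-3.e-04 -9.e-04 -1.e+00] yhead 1.266 inc cm [-43.866 -18.525   7.437] turn -0.81 t 0.2 j6 -0.018960016945977043 F [-0.   0.8 -0.5] gap 87.78016036746523
```

step_arm --pt "0 -2 -0.8 0.3 -0.08" --pt "0 -6 -2.5 1 -0.2" --pt "0 -11 -4.7 2 -0.3" --pt "0 -16 -7 3 -0.4" --pt "0 -21 -9 3.8 -0.5" --pt "0 -26 -11 4.6 -0.6" --pt "0 -31 -13.2 5.4 -0.7" --pt "0 -36 -15.3 6.2 -0.77" --pt "0 -40 -17 6.9 -0.81" --pt "0 -43 -18.2 7.3 -0.81" --pt "0 -43.9 -18.5 7.4 -0.81" --pt "0 -43.9 -18.5 7.4 -0.81" --pt "0 -43.9 -18.5 7.4 -0.81"

```text
t: 1.82
eef_pos: [549.9, 288.6, 330.5]
tool_rot: [0.786, -3.041, 0.001]
ft_force: [-0.1, -0.2, -0.1]
finger_gap: 87.6
```

```bash
python3 -c "
from h import *
s,d=snap('wrist','wrist1')
inc([550.3,287.6,330],.505+np.pi/2)
c,sn=np.cos(.505),np.sin(.505)
def w(x,y,z): return [561.2+c*x-sn*y,293.6+sn*x+c*y,z]
print(proj(s,d,[w(25,26,54),w(25,-26,54),w(-50,-26,54),w(-50,26,54),w(50,20,20),w(50,-20,20)]).round(1))"
```

```text
pos [549.9 288.6 330.5] tilt [-4.e-04 -8.e-04 -1.e+00] yhead 2.077 inc cm [ 0.013 -0.112  0.054] turn 0.001 t 1.875 j6 -1.6125943966640923 F [ 0.5 -0.2 -0.1] gap 87.94202166948935
[[350.7 236.3]
 [297.5 236.3]
 [295.7 159.2]
 [352.6 159.3]
 [342.1 246. ]
 [306.3 245.9]]
```

View pics/wrist1.png

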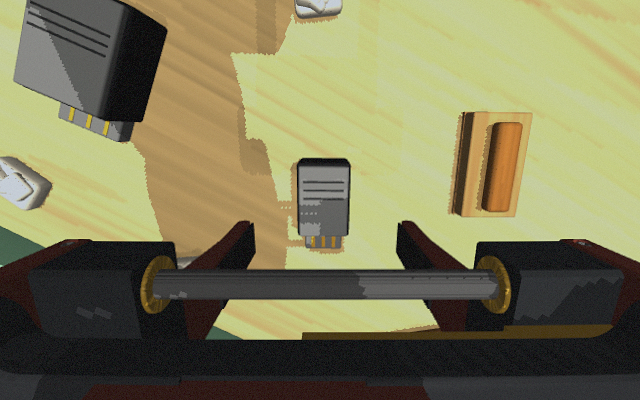

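The picture confirms the grey slim pack, with its top at about (297–350, 158–236). That matches the projected corners within 1–2 px, and nothing is near the fingers. I'm descending and gripping.

step_arm --pt "0 0 -0.1 2 0" --pt "0 0 -0.1 5 0" --pt "0 0 -0.1 8 0" --pt "0 0 -0.1 10.5 0" --pt "0 0 -0.1 12 0" --pt "0 0 -0.1 12.8 0" --pt "0 0 -0.1 12.9 0" --pt "0 0 -0.1 12.9 0" --pt "255 0 -0.1 12.9 0" --pt "255 0 -0.1 12.9 0" --pt "255 0 -0.1 12.9 0" --pt "255 0 -0.1 12.9 0" --pt "255 0 -0.1 12.9 0" --pt "255 0 -0.1 12.9 0"

```text
t: 3.62
eef_pos: [550.4, 287.6, 201.7]
tool_rot: [0.787, -3.041, 0.001]
ft_force: [-0.9, -2.4, 2.4]
finger_gap: 51.9
```

```bash
python3 -c "
from h import *
s,d=snap('wrist','wrist2')
inc([550.3,287.6,330],.505+np.pi/2)"
```

```text
pos [550.4 287.6 201.7] tilt [-3.e-04 -9.e-04 -1.e+00] yhead 2.077 inc cm [ 1.5000e-02 -8.0000e-03 -1.2833e+01] turn 0.002 t 3.675 j6 -1.6140860797224679 F [-0.3 -1.3  2.8] gap 52.240835329211684
```

View pics/wrist2.png

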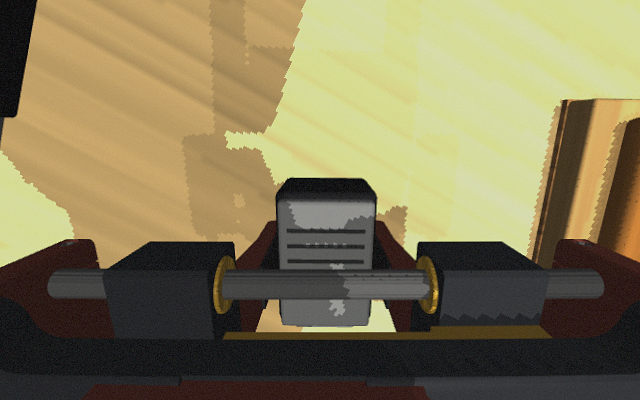

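```bash
python3 -c "
from h import *
inc([590,-265,330],.181+np.pi/2)"
```

```text
pos [550.4 287.6 201.7] tilt [-3.e-04 -9.e-04 -1.e+00] yhead 2.077 inc cm [ 23.356 -50.253 -12.786] turn 0.326 t 3.675 j6 -1.6140860797224679 F [-0.3 -1.3  2.8] gap 52.240835329211684
```

step_arm --pt "255 0 0 -1 0" --pt "255 0 0 -4 0" --pt "255 0 0 -8 0" --pt "255 0 0 -11 0" --pt "255 0 0 -12.5 0" --pt "255 0 0 -12.8 0" --pt "255 0 0 -12.8 0"

```text
t: 4.55
eef_pos: [550.0, 287.6, 328.7]
tool_rot: [0.787, -3.039, 0.002]
ft_force: [0.1, 0.8, -4.2]
finger_gap: 51.8
```

```bash
python3 -c "
from h import *
inc([590,-265,330],.181+np.pi/2)"
```

```text
pos [550.  287.6 328.7] tilt [-0.0018 -0.0016 -1.    ] yhead 2.077 inc cm [ 23.315 -50.256  -0.054] turn 0.326 t 4.55 j6 -1.6142821138529315 F [ 0.1  0.8 -4.2] gap 51.79598877331019
```

step_arm --pt "255 0.8 -1.7 0 0.01" --pt "255 2.5 -5.3 0 0.03" --pt "255 4.6 -10 0 0.06" --pt "255 7 -15 0 0.1" --pt "255 9.3 -20 0 0.13" --pt "255 11.6 -25 0 0.16" --pt "255 14 -30 0 0.2" --pt "255 16.2 -35 0 0.23" --pt "255 18.6 -40 0 0.26" --pt "255 20.9 -45 0 0.29" --pt "255 22.6 -48.7 0 0.32" --pt "255 23.3 -50.2 0 0.326" --pt "255 23.3 -50.2 0 0.326" --pt "255 23.3 -50.2 0 0.326"

```text
t: 6.3
eef_pos: [589.5, -263.3, 328.9]
tool_rot: [0.284, -3.126, 0.0]
ft_force: [0.0, -0.2, -4.0]
finger_gap: 52.2
```

```bash
python3 -c "
from h import *
s,d=snap('wrist','wrist3')
inc([590,-265,330],.181+np.pi/2)
c,sn=np.cos(.181),np.sin(.181)
def w(x,y,z): return [531.5+c*x-sn*y,-276+sn*x+c*y,z]
P=[w(-120,66.5,8),w(-120,-66.5,8),w(-66,33,18),w(-66,-33,20),w(-116,54,20),w(-116,-54,20),w(-10,13,18)]
u=proj(s,d,P);print(u.round(1))
im=cv2.imread('pics/wrist3.png')
for a in u: cv2.circle(im,tuple(int(v) for v in a.round()),2,(0,0,255),-1)
cv2.imwrite('pics/wrist3b.png',cv2.resize(im[0:260,180:460],None,fx=2.2,fy=2.2,interpolation=cv2.INTER_CUBIC))"
```

```text
pos [ 589.7 -263.1  329.1] tilt [-2.7e-03 -8.0e-04 -1.0e+00] yhead 1.753 inc cm [ 0.003 -0.194 -0.085] turn 0.001 t 6.35 j6 -2.189170719469189 F [-0.  -0.2 -3.8] gap 51.925684943285816
[[392.5   6.7]
 [253.3   6.6]
 [357.2  65. ]
 [288.3  64.5]
 [381.7   6. ]
 [263.9   5.9]
 [335.9 124.9]]
```

View pics/wrist3b.png

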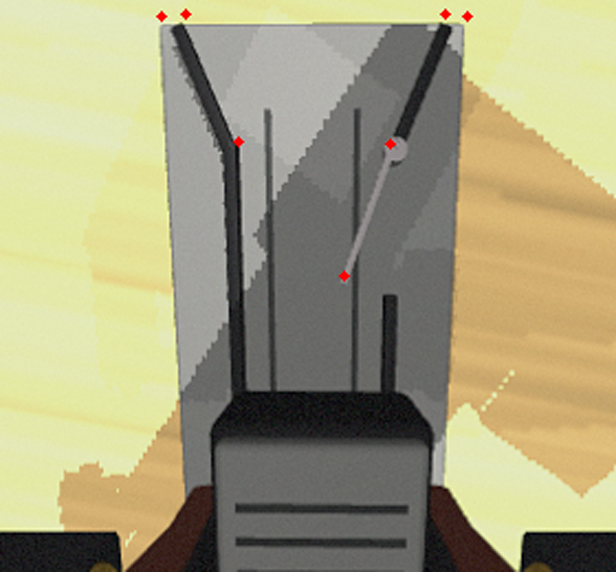

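The dock check: the predicted points (red) sit on the catch and mouth within about 3–4 px lengthwise and 1 px sideways, and the heading is aligned. The mouth is towards the base (top of the image), and the catch leaf runs from (390,150) to (346,272). I'll back out to the mouth.

```bash
python3 -c "
from h import *
inc([401.2,-299.9,329],.181+np.pi/2)"
```

```text
pos [ 589.7 -263.1  329.1] tilt [-2.7e-03 -8.0e-04 -1.0e+00] yhead 1.753 inc cm [19.203 -0.21   0.07 ] turn 0.001 t 6.35 j6 -2.189170719469189 F [-0.  -0.2 -3.8] gap 51.925684943285816
```

step_arm --pt "255 2 0 0 0" --pt "255 6 -0.1 0 0" --pt "255 10.5 -0.1 0 0" --pt "255 15 -0.2 0 0" --pt "255 18 -0.2 0 0" --pt "255 19.2 -0.2 0 0" --pt "255 19.2 -0.2 0 0" --pt "255 19.2 -0.2 0 0"

```text
t: 7.35
eef_pos: [402.4, -299.7, 329.9]
tool_rot: [0.287, -3.127, 0.002]
ft_force: [0.6, 1.0, -4.4]
finger_gap: 51.6
```

```bash
python3 -c "
from h import *
inc([401.2,-299.9,211],.181+np.pi/2)"
```

```text
pos [ 402.4 -299.7  329.9] tilt [-0.0016 -0.0015 -1.    ] yhead 1.754 inc cm [ 0.095  0.012 11.894] turn 0.002 t 7.35 j6 -2.415067351623685 F [ 0.6  1.  -4.4] gap 51.5779689471775
```

step_arm --pt "255 0.1 0 1.5 0" --pt "255 0.1 0 4.5 0" --pt "255 0.1 0 8 0" --pt "255 0.1 0 10.5 0" --pt "255 0.1 0 11.5 0" --pt "255 0.1 0 11.8 0" --pt "255 0.1 0 11.9 0" --pt "255 0.1 0 11.9 0"

```text
t: 8.35
eef_pos: [401.5, -300.2, 211.7]
tool_rot: [0.287, -3.128, 0.004]
ft_force: [-0.8, 0.1, -4.9]
finger_gap: 51.7
```

```bash
python3 -c "
from h import *
inc([401.2,-299.9,211],.181+np.pi/2)
s,d=snap('scene','scene4')
im=cv2.imread('pics/scene4.png');cv2.imwrite('pics/scene4b.png',cv2.resize(im[120:260,120:300],None,fx=4,fy=4,interpolation=cv2.INTER_CUBIC))
c,sn=np.cos(.181),np.sin(.181)
inc([531.5+c*-60,-276+sn*-60,210.5],.181+np.pi/2)
inc([531.5+c*32.5,-276+sn*32.5,210.5],.181+np.pi/2)
"
```

```text
pos [ 401.5 -300.2  211.7] tilt [-4.0e-04 -2.4e-03 -1.0e+00] yhead 1.754 inc cm [0.02  0.038 0.069] turn 0.002 t 8.35 j6 -2.415714801916823 F [-0.8  0.1 -4.9] gap 51.72100168786094
pos [ 401.4 -300.2  211.7] tilt [-5.0e-04 -2.4e-03 -1.0e+00] yhead 1.754 inc cm [-7.231  0.025  0.113] turn 0.002 t 8.4 j6 -2.415686509592697 F [-0.7 -0.1 -4.1] gap 51.80449000203776
pos [ 401.4 -300.2  211.7] tilt [-5.0e-04 -2.4e-03 -1.0e+00] yhead 1.754 inc cm [-1.6481e+01  7.0000e-03  1.0500e-01] turn 0.002 t 8.4 j6 -2.415686509592697 F [-0.7 -0.1 -4.1] gap 51.80449000203776
```

View pics/scene4b.png

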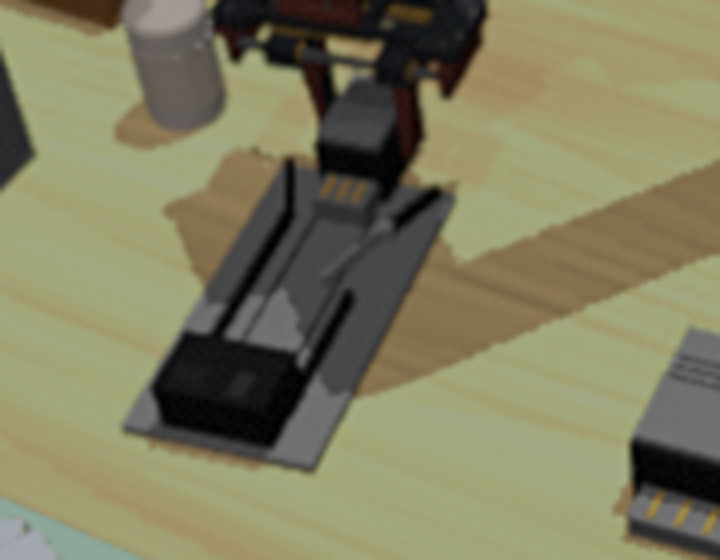

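step_arm --pt "255 -0.5 0 0.1 0" --pt "255 -1.3 0 0.1 0" --pt "255 -2.1 0 0.1 0" --pt "255 -2.9 0 0.1 0" --pt "255 -3.7 0 0.1 0" --pt "255 -4.5 0 0.1 0" --pt "255 -5.3 0 0.1 0" --pt "255 -6.1 0 0.1 0" --pt "255 -6.9 0 0.1 0" --pt "255 -7.5 0 0.1 0" --pt "255 -8 0 0.1 0" --pt "255 -8 0 0.1 0"

```text
t: 9.9
eef_pos: [480.8, -285.7, 210.7]
tool_rot: [-0.287, 3.128, -0.005]
ft_force: [1.5, -2.2, -5.2]
finger_gap: 51.8
```

```bash
python3 -c "
from h import *
s,d=snap('top','top5')
im=cv2.imread('pics/top5.png');a=cv2.resize(im[60:220,410:530],None,fx=3.3,fy=3.3,interpolation=cv2.INTER_CUBIC)
s,d=snap('scene','scene5')
im=cv2.imread('pics/scene5.png');b=cv2.resize(im[140:260,140:260],None,fx=3.3,fy=3.3,interpolation=cv2.INTER_CUBIC)
o=np.zeros((528,800,3),np.uint8);o[:a.shape[0],:a.shape[1]]=a;o[:b.shape[0],400:400+b.shape[1]]=b;cv2.imwrite('pics/c5.png',o)
c,sn=np.cos(.181),np.sin(.181)
inc([531.5+c*32.5,-276+sn*32.5,210.5],.181+np.pi/2)
"
```

```text
pos [ 480.6 -285.8  210.8] tilt [ 0.001 -0.003 -1.   ] yhead 1.753 inc cm [-8.438  0.032  0.033] turn 0.002 t 10.0 j6 -2.308178355954295 F [ 1.8 -2.4 -5. ] gap 51.51978026279806
```

View pics/c5.png

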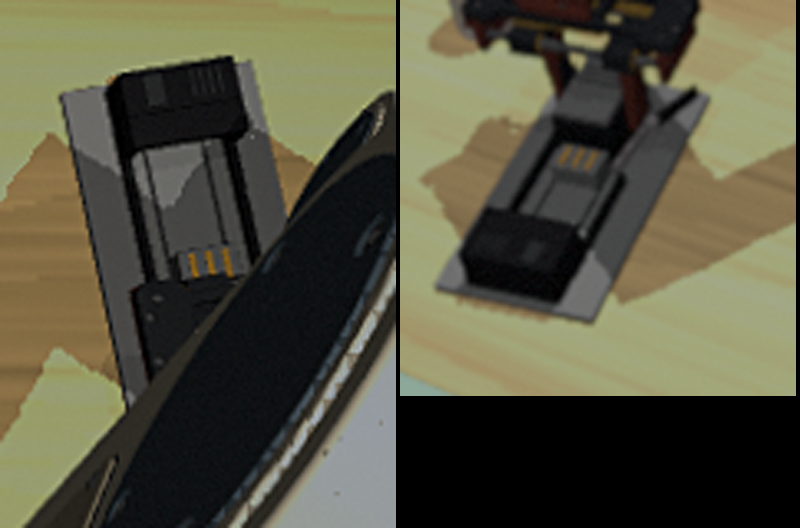

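The pack is in the channel, its tongue mid-dock at (580,158) in the right panel, and the wrist reads about 2.4 N sideways from the catch. I'll continue, then creep to the stop.

step_arm --pt "255 -0.5 0 0 0" --pt "255 -1.2 0 0 0" --pt "255 -2 0 0 0" --pt "255 -2.8 0 0 0" --pt "255 -3.6 0 0 0" --pt "255 -4.4 0 0 0" --pt "255 -5.2 0 0 0" --pt "255 -6 0 0 0" --pt "255 -6.7 0 0 0" --pt "255 -7.2 0 0 0" --pt "255 -7.5 0 0 0" --pt "255 -7.8 0 0 0" --pt "255 -8 0 0 0" --pt "255 -8 0 0 0"

```text
t: 11.75
eef_pos: [559.4, -271.3, 210.9]
tool_rot: [-0.286, 3.127, -0.005]
ft_force: [0.1, -3.0, -4.1]
finger_gap: 52.3
```

```bash
cat > c.py <<'E'
from h import *
import sys
k=sys.argv[1]
s,d=snap('scene','s'+k);im=cv2.imread(f'pics/s{k}.png');a=cv2.resize(im[140:260,140:260],None,fx=3.3,fy=3.3,interpolation=cv2.INTER_CUBIC)
s,d=snap('wrist','w'+k);im=cv2.imread(f'pics/w{k}.png');b=im[:,120:520]
o=np.zeros((400,800,3),np.uint8);o[:396,:396]=a;o[:,400:]=b;cv2.imwrite(f'pics/c{k}.png',np.clip(o*1.5,0,255).astype(np.uint8))
c,sn=np.cos(.181),np.sin(.181)
inc([531.5+c*32.5,-276+sn*32.5,210.5],.181+np.pi/2)
E
python3 c.py 6
```

```text
pos [ 559.3 -271.3  210.9] tilt [ 0.0016 -0.0032 -1.    ] yhead 1.753 inc cm [-0.428  0.039  0.04 ] turn 0.002 t 11.85 j6 -2.22135415152026 F [ 0.5 -2.5 -4.4] gap 51.807813971616305
```

View pics/c6.png

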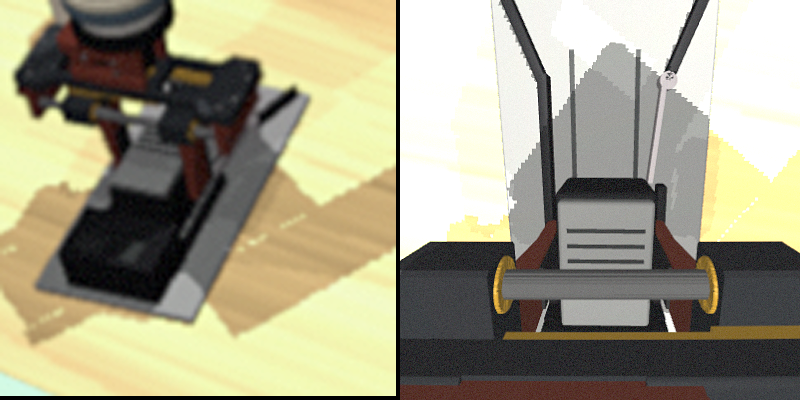

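The wrist picture (right panel) shows the leaf from (669,80) to (652,185), still held aside beside the pack's rear. I'll creep on.

step_arm --pt "255 -0.1 0 0 0" --pt "255 -0.2 0 0 0" --pt "255 -0.3 0 0 0" --pt "255 -0.4 0 0 0" --pt "255 -0.5 0 0 0" --pt "255 -0.5 0 0 0"

```text
t: 12.6
eef_pos: [564.4, -270.3, 210.9]
tool_rot: [-0.286, 3.127, -0.005]
ft_force: [-0.2, 0.8, -3.4]
finger_gap: 52.4
```

```bash
python3 c.py 7
```

```text
pos [ 564.2 -270.4  210.9] tilt [ 0.0015 -0.0031 -1.    ] yhead 1.753 inc cm [0.072 0.034 0.038] turn 0.002 t 12.7 j6 -2.2164742656115335 F [-0.4  0.1 -3.3] gap 51.96400150038429
```

View pics/c7.png

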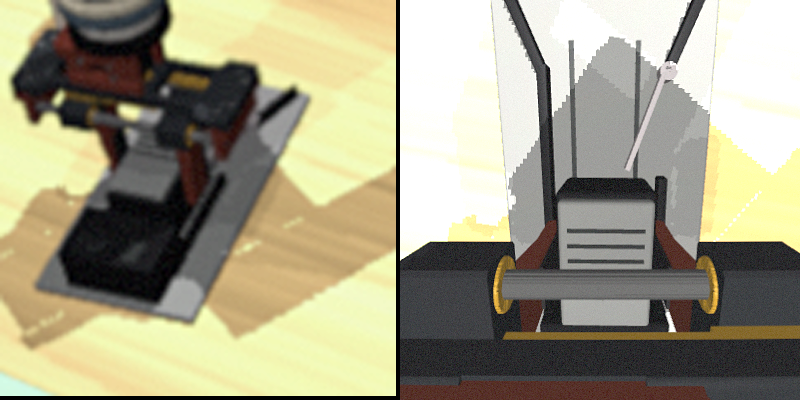

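The catch has sprung back: its leaf slants to (628,168) behind the pack, and the sideways force is gone. I'll go 2 mm further for margin, lower about 1 mm and check the force.

step_arm --pt "255 -0.1 0 0 0" --pt "255 -0.2 0 0 0" --pt "255 -0.2 0 0.05 0" --pt "255 -0.2 0 0.1 0" --pt "255 -0.2 0 0.1 0"

```text
t: 13.32
eef_pos: [566.2, -270.0, 209.8]
tool_rot: [-0.286, 3.127, -0.005]
ft_force: [0.1, -0.4, -3.3]
finger_gap: 51.8
```

```bash
python3 c.py 8
```

```text
pos [ 566.2 -270.   209.9] tilt [ 0.0015 -0.0031 -1.    ] yhead 1.753 inc cm [ 0.27   0.034 -0.065] turn 0.001 t 13.425 j6 -2.2145199034301464 F [-0.8  0.2 -4.2] gap 51.860142058564854
```

step_arm --pt "0 0 0 0 0" --pt "0 0 0 0 0" --pt "0 0 0 0 0" --pt "0 0 0 0 0" --pt "0 0 0 0 0" --pt "0 0 0 0 0" --pt "0 0 0 -1 0" --pt "0 0 0 -3 0" --pt "0 0 0 -6 0" --pt "0 0 0 -9 0" --pt "0 0 0 -11 0" --pt "0 0 0 -12 0" --pt "0 0 0 -12 0"

```text
t: 15.05
eef_pos: [566.1, -269.6, 330.5]
tool_rot: [-0.286, 3.126, -0.006]
ft_force: [0.1, 0.3, -0.5]
finger_gap: 88.0
```

```bash
python3 c.py 9
```

```text
pos [ 565.7 -269.5  329.1] tilt [ 2.0e-04 -2.5e-03 -1.0e+00] yhead 1.753 inc cm [2.3000e-01 4.0000e-03 1.1855e+01] turn 0.002 t 15.15 j6 -2.214916857981591 F [0.3 0.1 0.9] gap 87.98015139253539
```

View pics/c9.png

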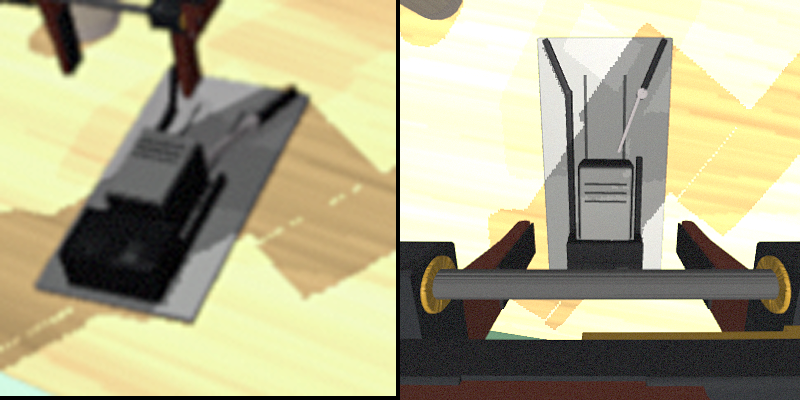

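The pack stands released and square in the channel with its tongue under the hood. The leaf, from (642,93) to (619,150), is back behind it, and the gripper is clear.

```bash
python3 -c "
from h import *
print(r.close_job())"
```

```text
the job is handed in; nothing more can be done
None
```

The slim grey pack is in the dock, fully home and released, with the catch sprung back behind it. I handed the job in at about 15 s of the 40 s allowed; the hand-in reported no verdict.

- **Catch:** during the slide the wrist felt about 2–3 N sideways from it. That force dropped to zero when it snapped back, and the wrist image after release shows the leaf slanting inwards behind the pack.
- **Pack position:** I put its origin at dock x of about 43–48 mm, inside the 36–56 mm window. The range is wide because the top view and wrist view disagreed by 3–4 mm along the dock. I stopped short of the end stop and felt no contact with it.
- **Sideways and heading:** these looked right in the last images, but I did not measure them numerically after release.
- **Surroundings:** I never reached for the wide pack, and only passed above it with the held pack about 13 cm up. I did not check its position again before handing in. The gripper was clear of the pack, about 120 mm up with the fingers open, and the wrist force was close to zero.

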